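Latch the washing basket and open the cleaner bottle

TASK

Get the flipper bushings ready to wash: first turn the turnbutton square across the edge of the basket's lid in the ultrasonic cleaner, so that the lid is secured. Then take the safety cap off the cleaner bottle - press it down, keep it pressed while you twist it counterclockwise until it is free - and lift it straight up. Leave the bottle standing upright where it is and the other things on the counter undisturbed, and finish while still holding the cap in the gripper, level and still, about 6 cm straight above the bottle's neck.

Things in the scene. Friction and masses are not known exactly. Their poses are not given: they have to be found in the camera images.
- cleaner: Ultrasonic parts cleaner, fixed: white shell 180 mm deep (its x), 250 wide (y), 155 tall, with a steel small-parts basket hanging in the open tank; wire lid's top at 162 mm, the wire loop on its middle at 174. Origin: centre of its underside; x points from the control panel (the turnbutton's side) to the lid's hinge side; z up.
- turnbutton (a joint): Angle (rad) of the steel turnbutton at the middle of the basket's edge on the control panel's side. 0: lies along the edge (cleaner's y), clear of the lid. Grows counterclockwise seen from above to a stop at 1.571: square across the edge (cleaner's x), one end covering the lid's edge by 15 mm. Starts at 0 to 0.2. Stays where it is left (0.04 N m).
- wing (a point): Centre of the turnbutton's upright thumb wing, on its vertical pivot axis, 77 mm from the cleaner's centre, 175 mm above the counter. Wing: 34 mm long (point's x), 9 mm thick (y), 17 mm tall (8.5 mm above and below this point), on a plate 56 x 14 x 3 mm. Pinch it from above across the 9 mm and turn about this axis.
- basket_lid (a joint): Opening angle of the basket's wire lid, rad; 0 is closed (as it starts). Hinged on the side away from the turnbutton.
- bottle: One-litre square plastic cleaner bottle with paper label, full, about 0.9 kg, standing loose on the counter: body 88 x 88 mm up to 150 mm, collar 53 mm across up to 155 mm, then the neck that the cap covers. Origin: centre of its underside, z up. Counter friction keeps it from turning along while the cap is pressed.
- cap: Black ribbed round safety cap closed on the bottle's neck, 51 mm across, 33 mm tall, 45 g. Origin: centre of its lower rim, when closed 160 mm above the bottle's underside; its x is then along the bottle's x. Pinch it from above across its diameter, fingertips about 5 mm above its lower rim.
- cap_top (a point): Centre of the cap's top, 193 mm up when closed. To open: press the cap down 4 mm or more (stops on the collar at 5 mm; spring 4 N closed, 14 N fully down), keep it down and turn it counterclockwise seen from above; it lifts free between 40 and 135 degrees (70 is good). Unpressed, its hooks block turning and lifting.
- mouth (a point): Centre of the bottle's mouth, top of the neck (32 mm across), 182 mm above the bottle's underside.
- fuse_holder: Bystander: white ceramic fuse holder block 62 x 24 x 21 mm with a glass fuse. Origin: centre of its underside.
- plunger_housing: Bystander: blued steel plunger spring housing, upright tube 28 mm across on a 40 mm square foot, 70 mm tall. Origin: centre of its underside.
- bumper_skirt: Bystander: red translucent bumper skirt, flat cone 68 mm across and 22 mm tall, lying behind the bottle. Origin: centre of its underside.
- flipper_coil: Bystander: flipper coil, upright copper bobbin 44 mm across and 48 mm tall. Origin: centre of its underside.
- grease_jar: Bystander: small round amber grease jar, 60 mm across and 52 mm tall, with a plain flat metal lid. Origin: centre of its underside.
- screwdriver: Bystander: screwdriver with a black handle, lying on the counter on the robot's side of the bottle. Origin about the middle of its underside.
- screw_tray: Bystander: open aluminium tray 90 x 130 x 25 mm with screws. Origin: centre of its underside.

How it is judged:
On the way, in this order (a step that is already met when the one before it is completed fails the run):
1. the turnbutton is turned across the edge of the closed lid, with the cap still closed on the bottle (value of joint turnbutton above 1.25 rad and value of joint basket_lid below 0.05 rad and z of cap in the frame of bottle below 0.163 m and angle between the x axis of cap and the x axis of bottle, either way round below 0.2 rad), for 0.2 s.
2. the cap is turned while pressed down on the neck (z of cap in the frame of bottle below 0.1585 m and angle between the x axis of cap and the x axis of bottle, either way round above 0.3 rad), for 0.04 s.
At the end, for the whole second after the job is handed in: Turnbutton within 18 deg of square across the closed lid's edge; cap held still by the fingers, within 17 deg of level, rim 13 to 128 mm above the bottle's mouth and within 40 mm of its axis, off the bottle; bottle upright at rest on the counter, within 50 mm of its start (value of joint turnbutton above 1.25 rad and value of joint basket_lid below 0.05 rad and z of cap in the frame of bottle between 0.195 and 0.31 m and horizontal distance between cap and mouth below 0.04 m and angle between cap's own z axis and vertical below 0.3 rad and linear speed of each of cap, bottle below 0.03 m/s and contact force between cap and the fingers above 1 N and contact force between cap and bottle below 0.1 N and angle between bottle's own z axis and vertical below 0.08 rad and height (world z) of bottle below 0.006 m and distance of bottle from where it was at the start of the episode below 0.05 m); the arm keeps its last pose, push and grip.
It fails at once if the bottle is tipped by more than 15 degrees or lifted off the counter (angle between bottle's own z axis and vertical above 0.26 rad or height (world z) of bottle above 0.02 m).
It fails at once if another thing on the counter is shifted by more than 30 mm (distance of any of fuse_holder, plunger_housing, bumper_skirt, flipper_coil, grease_jar, screwdriver, screw_tray from where it was at the start of the episode above 0.03 m).
It also fails if it takes over 58 s, if anything falls off the work surface, if the arm or the gripper's body presses on something with over 40 N, if the wrist force passes 120 N, or if a joint passes its speed limit or range.

ROBOT

A 6-joint arm with a two-finger parallel gripper is mounted at the origin on the work surface. World frame = base frame: x ahead of the robot, y to its left, z up, the work surface at z = 0. Lengths are in m, angles in rad, forces in N, time in s.
With the tool pointing down it reaches from about 0.35 to 0.8 m from the base axis. Payload 7.3 kg.
Tool frame: the origin (TCP) lies at the very end of the fingers, on their centre line; the grasp point (between the pads) lies robot.tcp_to_grasp behind it (robot.tcp_to_grasp is the distance from the TCP to the grasp point, in m); z points along the fingers, y is the direction in which the jaws open and shut (so a half turn about z gives the same grasp; the last joint's range is limited). The gripper opens to 85 mm and grips with 20 to 120 N. Pads are 22 mm wide; open, the fingers measure 114 mm over their backs; the gripper's body (76 mm by 85 mm) begins 54 mm behind the grasp point. The pads swing forward as they close: fully open they stand 13 mm farther back than shut.
Start: joints at [-1.251, 0.342, 1.524, -0, 1.275, -0.146], TCP at [0.236, -0.469, 0.231] pointing down, gripper open.
Joint ranges: [-2.53, 2.53], [-0.77, 2.02], [0.04, 2.7], [-1, 4.14], [0.28, 2.66], [-3.11, 3.11]. Speed limits (rad/s): [2.57, 2.57, 3.14, 3.14, 3.14, 3.14].

INTERFACE

Orientations are given as a unit quaternion [w, x, y, z].
In Python, from station import robot gives the robot as it stands. The module is installed in compiled form; this text tells all that it offers.
- The arm moves only by the shell command python3 -m crank 'ROWS'. ROWS is JSON, a list of rows, each a list of 7 numbers: the opening, from 0 (shut) to 1 (fully open), then the shift along the world's x, y, z in cm, then the turn, a rotation vector about the world's x, y, z in degrees. In form: [[claw, dx, dy, dz, ax, ay, az], ...]. A call has 1 to 8 rows; each row shifts and turns the commanded pose from where the row before left it; what a row does not reach is not made up. A row lasts 1/8 s, in which the tool goes at most 62.5 mm and 10.7 degrees, less where a joint would pass 70% of its speed; a pose out of reach is approached as far as the arm can. A call with a gripper value outside its range is refused whole. The fingers move at their own pace and stop on an object; the grip force is fixed at half the most. Time passes only in rows, so rows that do not move let the fingers close. It gives the time, the measured TCP pose, the force and the opening at its end, in the units of the state.
- robot.sense(): the state, without advancing time (a new reading comes with each control period).
- robot.read_camera(name): name is "scene" or "top" or "wrist"; returns the picture (480x640x3 uint8, blue, green, red); there is no depth.
- robot.calibration(name): a dict with "fx", "fy", "cx", "cy" (pixels), "rvec" (rotation vector, rad) and "tvec" (3), from world to camera coordinates, as OpenCV has them. Camera axes: x right, y down, z forward; pixel columns grow to the right and rows downward; lengths in m; the calibration is good to about 2 mm. A picture is of the moment at which its call begins: read the wrist's pose just before it. calibration takes no time and is no camera call; for the wrist camera it gives the pose at the moment of the call.
- robot.sign_off(): hands the job in, once; it reports no verdict.
The state is a dict: "t": time; "joint_positions": joint angles; "qvel": joint speeds; "tau": joint torques, N m; "position": TCP position; "ee_rot": TCP orientation; "wrist_force": force on the tool from outside, world axes, zero at the start; "wrist_torque": the same for the moment, N m; "opening": finger opening in m.
Only numpy, scipy, OpenCV 4.12 (cv2) and the standard library are available. Lean on these libraries where they do the work, as an engineer would, in place of code of your own. Each camera call takes 0.05 s, during which the arm holds its last target. There are 200 camera calls.

## Working session

There is one attempt and no reset: what is moved stays moved. The work goes in short steps, Python scripts to look and compute and a shell command to move; the robot and the scene stay as the last step left them, time stands still between calls to the robot, and variables do not carry over. Pictures are saved under pics/ and viewed, about 8 in all and at most 12, crops included, and the job is handed in when it is done.

```bash
mkdir -p pics
cat > h.py <<'E'
import numpy as np, cv2
from station import robot
def cal(n):
    c=robot.calibration(n); K=np.array([[c['fx'],0,c['cx']],[0,c['fy'],c['cy']],[0,0,1.]])
    R=cv2.Rodrigues(np.array(c['rvec'],float))[0]; return K,R,np.array(c['tvec'],float).ravel()
def ray(c,u,v):
    K,R,t=c; return -R.T@t, R.T@np.linalg.inv(K)@np.array([u,v,1.])
def onz(c,u,v,z):
    o,d=ray(c,u,v); return o+d*(z-o[2])/d[2]
def proj(c,P):
    K,R,t=c; p=K@(R@np.array(P,float)+t); return p[:2]/p[2]
E
python3 - <<'E'
from h import *
print(robot.tcp_to_grasp, robot.sense())
for n in("top","scene"):
    cv2.imwrite(f"pics/{n}0.png",robot.read_camera(n)); c=cal(n); print(n,c[0],-c[1].T@c[2])
E
```

```text
0.0187 {'t': 0.0, 'joint_positions': array([-1.25100796e+00,  3.42719003e-01,  1.52500738e+00, -3.44469140e-06,
        1.27539788e+00, -1.46010496e-01]), 'qvel': array([ 0.00169724,  0.00238234, -0.00103509, -0.00065113,  0.00157833,
       -0.0010777 ]), 'tau': array([ 2.49762292e-03, -4.33674610e+01, -2.46007472e+01,  1.11954321e-04,
        7.89256330e-03, -1.68675058e-05]), 'position': array([ 0.23568496, -0.46868106,  0.23063125]), 'ee_rot': array([-7.62772264e-04,  9.73000897e-01,  2.30800061e-01, -6.80973620e-05]), 'wrist_force': array([ 0.15574156, -0.73035511, -0.06085237]), 'wrist_torque': array([-0.0014439 , -0.03132129, -0.02482827]), 'opening': 0.08572058938913399}
top [[458.70654122   0.         320.74310445]
 [  0.         458.70654122 238.04617361]
 [  0.           0.           1.        ]] [0.44624153 0.03422734 1.53514966]
scene [[524.77834103   0.         326.32082225]
 [  0.         524.77834103 244.43523501]
 [  0.           0.           1.        ]] [ 1.26218859 -0.12970621  1.18690592]
```

View pics/top0.png

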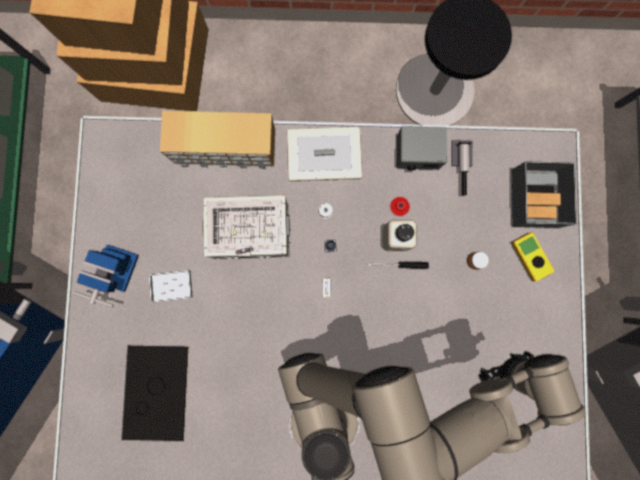

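View pics/scene0.png

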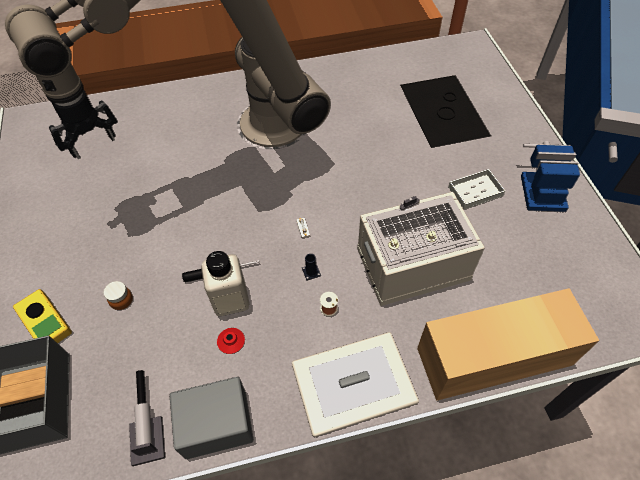

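The top view shows the cleaner at about (245,226) with the dark wing at (244,250), and the bottle with its cap at (404,233). In the scene view the wing is at (410,203) and the cap at (218,262). Next I'll refine these with masks.

Run:
```python
from h import *
T=cv2.imread("pics/top0.png");S=cv2.imread("pics/scene0.png")
def blob(I,u,v,r,th):
    m=np.zeros(I.shape[:2],np.uint8); m[v-r:v+r,u-r:u+r]=(I[v-r:v+r,u-r:u+r].max(2)<th)
    n,l,s,c=cv2.connectedComponentsWithStats(m); out=[]
    for i in range(1,n):
        if s[i,4]>12:
            p=np.argwhere(l==i)[:,::-1].astype(np.float32); out.append((c[i].round(1),s[i].tolist(),cv2.minAreaRect(p)))
    return out
ct,cs=cal("top"),cal("scene")
for nm,I,u,v,r in(("wT",T,244,250,12),("wS",S,410,203,12),("cT",T,404,233,14),("cS",S,218,262,18)):
    for b in blob(I,u,v,r,70): print(nm,b)
# white shell rect in top
m=((T.min(2)>165)).astype(np.uint8); m[:185]=0;m[265:]=0;m[:,:195]=0;m[:,295:]=0
p=np.argwhere(m)[:,::-1].astype(np.float32); r=cv2.minAreaRect(p); print(r); B=cv2.boxPoints(r)
print([onz(ct,*b,.155).round(3) for b in B])
m=((T.min(2)>150)).astype(np.uint8); m[:215]=0;m[255:]=0;m[:,:382]=0;m[:,420:]=0
p=np.argwhere(m)[:,::-1].astype(np.float32); r=cv2.minAreaRect(p); print('bot',r,[onz(ct,*b,.15).round(3) for b in cv2.boxPoints(r)])
print('wing',onz(ct,244,250,.175),onz(cs,410,203,.175)); print('cap',onz(ct,404,233,.193),onz(cs,218,258,.193))
a=cv2.resize(T[185:265,195:300],None,fx=5.5,fy=5.5,interpolation=cv2.INTER_CUBIC)
cv2.imwrite("pics/c1.png",a)
```

```text
wS (array([409.2, 203.4]), [400, 198, 17, 12, 76], ((408.10272216796875, 203.2739715576172), (7.139510154724121, 18.492502212524414), 69.44395446777344))
cT (array([403.6, 232.3]), [396, 225, 17, 16, 149], ((403.8648681640625, 231.810791015625), (13.484725952148438, 16.042173385620117), 54.462318420410156))
cS (array([218.2, 263.9]), [206, 251, 25, 26, 475], ((218.10000610351562, 263.8000183105469), (25.61444854736328, 22.452171325683594), 71.56504821777344))
cS (array([200.8, 274. ]), [200, 269, 3, 10, 24], ((201.0, 273.5), (9.0, 2.0), 90.0))
((241.30540466308594, 219.82606506347656), (70.64664459228516, 87.11815643310547), 88.63607025146484)
[array([0.731, 0.405, 0.155]), array([0.745, 0.14 , 0.155]), array([0.529, 0.128, 0.155]), array([0.516, 0.389, 0.155])]
bot ((400.5, 234.5), (39.0, 37.0), 90.0) [array([ 0.656, -0.161,  0.15 ]), array([ 0.658, -0.275,  0.15 ]), array([ 0.539, -0.275,  0.15 ]), array([ 0.536, -0.163,  0.15 ])]
wing [0.53672536 0.25090264 0.175     ] [0.54397688 0.25121833 0.175     ]
cap [ 0.597166   -0.22077811  0.193     ] [ 0.59852264 -0.2218083   0.193     ]
```

View pics/c1.png

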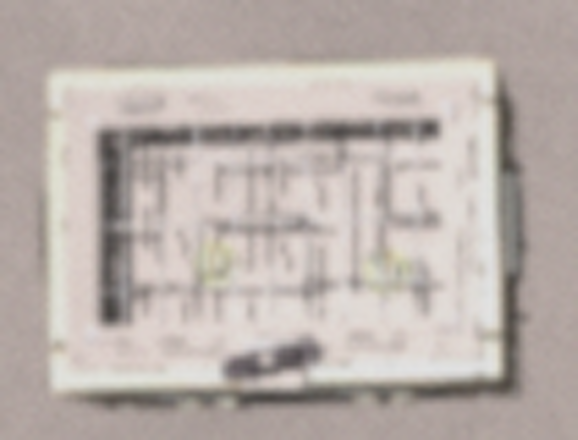

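The wing is at about (0.540, 0.251), turned roughly 0.15 rad. The cap is at about (0.598, -0.221). I'll move toward the wing and turn the jaws across it.

```bash
python3 -m crank '[[1,2.5,5.5,1.2,0,0,9.5],[1,2.5,5.5,1.2,0,0,9.5],[1,2.5,5.5,1.2,0,0,9.5],[1,2.5,5.5,1.2,0,0,9.5],[1,2.5,5.5,1.2,0,0,9.5],[1,2.5,5.5,1.2,0,0,9.5],[1,2.5,5.5,1.2,0,0,9.5],[1,2.5,5.5,1.2,0,0,9.5]]'
```

```text
t: 1.1
position: [0.4361, -0.0271, 0.3276]
ee_rot: [0.0, 0.623, 0.783, -0.0]
wrist_force: [0.4, -1.2, -0.1]
opening: 0.0852
```

```bash
python3 -m crank '[[0.7,2,5.5,0,0,0,0],[0.5,2,5.5,0,0,0,0],[0.5,2,5.5,0,0,0,0],[0.5,2,5.5,0,0,0,0],[0.5,2,5.0,0,0,0,0],[0.5,0,0,0,0,0,0]]'
python3 - <<'E'
from h import *
print(robot.sense()['position'],robot.sense()['joint_positions']); c=cal("wrist"); I=robot.read_camera("wrist"); cv2.imwrite("pics/w1.png",I)
print(-c[1].T@c[2], proj(c,[.54,.251,.175]))
np.savez("w1.npz",K=c[0],R=c[1],t=c[2])
E
```

```text
t: 1.85
position: [0.5359, 0.2441, 0.3254]
ee_rot: [-0.001, 0.623, 0.782, -0.001]
wrist_force: [1.0, -0.3, -0.3]
opening: 0.0426
[0.53592848 0.24408367 0.32535674] [2.96927629e-01 4.17162212e-01 1.15451340e+00 6.33585214e-04
 1.57235317e+00 7.13243693e-02]
[0.51952128 0.31633068 0.46756822] [331.29393846 215.39132453]
```

View pics/w1.png

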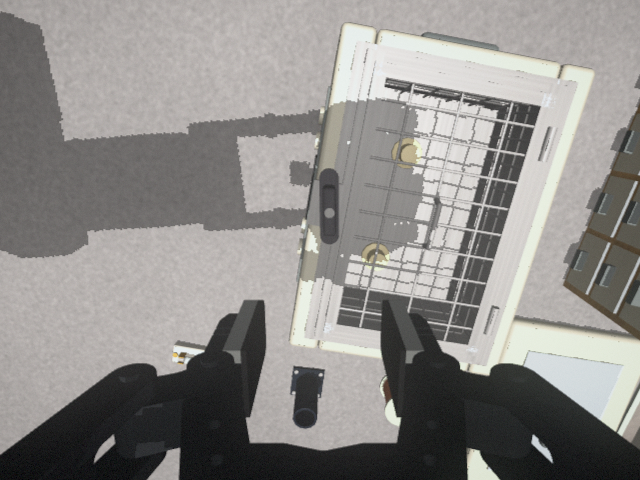

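The wrist view shows the wing and plate upright in the image, from (329,170) to (329,242), with the pivot dot at (329,212). The shell's near edge runs from (343,25) to (293,345).

Run:
```python
from h import *
f=np.load("w1.npz"); c=(f['K'],f['R'],f['t'])
for u,v,z in((329,212,.1835),(329,206.5,.168),(329,170,.168),(329,242,.168),(343,25,.155),(293,345,.155),(593,70,.155)): print(u,v,onz(c,u,v,z).round(4))
a=onz(c,329,170,.168)-onz(c,329,242,.168); b=onz(c,343,25,.155)-onz(c,293,345,.155)
print(np.linalg.norm(a),np.degrees(np.arctan2(a[1],a[0])),np.linalg.norm(b),np.degrees(np.arctan2(b[1],b[0])))
```

```text
329 212 [0.5373 0.2549 0.1835]
329 206.5 [0.5374 0.2555 0.168 ]
329 170 [0.5314 0.281  0.168 ]
329 242 [0.5435 0.2294 0.168 ]
343 25 [0.5191 0.3754 0.155 ]
293 345 [0.5356 0.1316 0.155 ]
593 70 [0.6933 0.3865 0.155 ]
0.052945241164917355 103.14723138653424 0.2443273590125883 93.87428050701516
```

The wing is at (0.5375, 0.255). Its direction is 103.1° and the cleaner's yaw is 3.9°, so the turnbutton stands at about 0.16 rad. Next I descend and pinch.

```bash
python3 -m crank '[[0.5,0.16,1.1,-4,0,0,0],[0.5,0,0,-5,0,0,0],[0.5,0,0,-4,0,0,0],[0.5,0,0,-2.4,0,0,0],[0,0,0,0,0,0,0],[0,0,0,0,0,0,0],[0,0,0,0,0,0,0],[0,0,0,0,0,0,0]]'
```

```text
t: 2.9
position: [0.5382, 0.2514, 0.1748]
ee_rot: [0.001, 0.625, 0.781, 0.001]
wrist_force: [1.4, -4.5, 4.0]
opening: 0.0066
```

```bash
python3 -m crank '[[0,0,0,0,0,0,0],[0,0,0,0,0,0,0]]'
python3 - <<'E'
from h import *
I=robot.read_camera("wrist"); cv2.imwrite("pics/w2.png",I)
E
```

```text
t: 3.15
position: [0.5383, 0.2514, 0.1748]
ee_rot: [0.001, 0.625, 0.781, 0.001]
wrist_force: [0.4, -5.8, 6.3]
opening: 0.0068
```

View pics/w2.png

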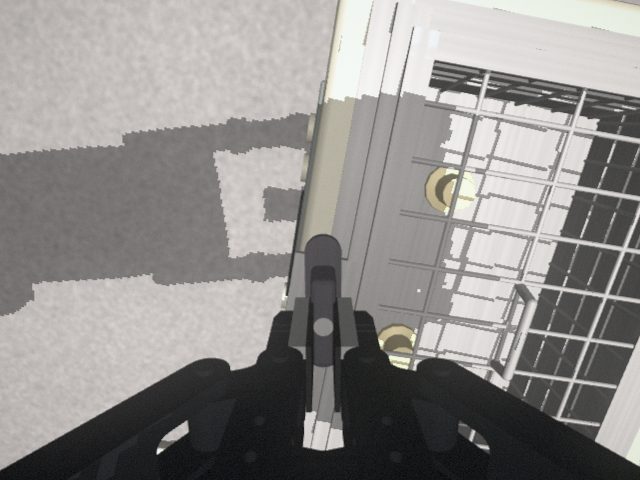

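Run:
```python
from h import *
c=cal("wrist")
print(onz(c,323,327,.1835),onz(c,322,240,.168),robot.sense()['position'],robot.sense()['wrist_force'])
```

```text
[0.53749759 0.25411581 0.1835    ] [0.53121076 0.28064375 0.168     ] [0.5382451  0.25143596 0.1748003 ] [ 4.59622845e-03 -4.64721102e+00  6.47402186e+00]
```

The wing is gripped, with the pivot dot at (323,327) in the picture, which is (0.5375, 0.2545). The TCP is 3 mm off along the wing, so I add that arc to the turn.

```bash
python3 -m crank '[[0,0.03,0.04,0,0,0,10],[0,0.03,0.04,0,0,0,10],[0,0.03,0.04,0,0,0,10],[0,0.03,0.04,0,0,0,10],[0,0.03,0.04,0,0,0,10],[0,0.03,0.04,0,0,0,10],[0,0.03,0.04,0,0,0,10],[0,0.03,0.04,0,0,0,9.5]]';python3 -m crank '[[0,0,0,0,0,0,0],[0,0,0,0,0,0,0]]'
```

```text
t: 4.2
position: [0.5402, 0.254, 0.1748]
ee_rot: [0.001, -0.022, 1.0, -0.001]
wrist_force: [-1.6, -7.9, 8.0]
opening: 0.0071
t: 4.45
position: [0.5402, 0.254, 0.1748]
ee_rot: [0.001, -0.019, 1.0, -0.001]
wrist_force: [-0.8, -7.3, 7.5]
opening: 0.0069
```

```bash
python3 -m crank '[[0.4,0,0,0,0,0,0],[0.4,0,0,0,0,0,0],[0.4,0,0,0,0,0,0],[0.4,0,0,3,0,0,0],[0.6,0,0,5,0,0,0],[1,0,-2,4,0,0,0],[1,0,-5,3,0,0,0],[1,0,0,0,0,0,0]]'
python3 - <<'E'
from h import *
c=cal("wrist"); I=robot.read_camera("wrist"); cv2.imwrite("pics/w3.png",I); print(proj(c,[.5375,.2545,.175]),robot.sense()['joint_positions'].round(2),robot.sense()['wrist_force'])
E
```

```text
t: 5.45
position: [0.5409, 0.1831, 0.3262]
ee_rot: [0.003, -0.018, 1.0, 0.0]
wrist_force: [-0.4, 0.5, -1.4]
opening: 0.0854
[421.72230805 219.7007039 ] [ 0.19  0.38  1.22  0.    1.54 -1.41] [ 0.09871966  0.87285881 -0.88156929]
```

View pics/w3.png

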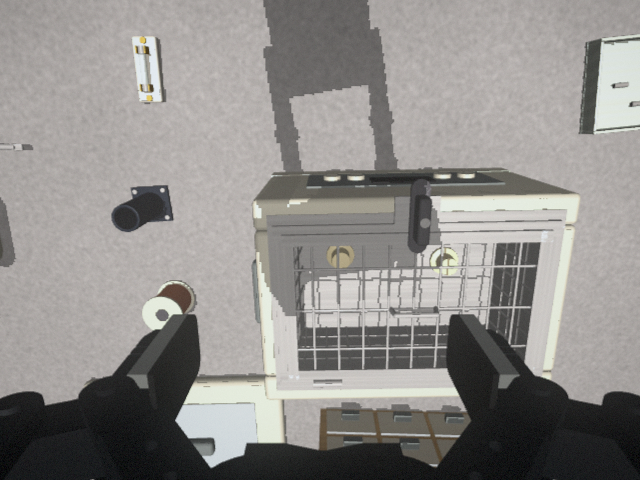

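The turnbutton now stands square across the lid's edge, with the wing at about (421,220), and the lid is closed. On to the bottle.

```bash
python3 -m crank '[[1,0.6,-5,0,0,0,-7.8],[1,0.6,-5,0,0,0,-7.8],[1,0.6,-5,0,0,0,-7.8],[1,0.6,-5,0,0,0,-7.8],[1,0.6,-5,0,0,0,-7.8],[1,0.6,-5,0,0,0,-7.8],[1,0.6,-5,0,0,0,-7.8],[1,0.6,-3.5,0,0,0,-7.8]]'; python3 -m crank '[[1,0,0,0,0,0,0],[1,0,0,0,0,0,0]]'
python3 - <<'E'
from h import *
c=cal("wrist"); I=robot.read_camera("wrist"); cv2.imwrite("pics/w4.png",I); print(proj(c,[.598,-.221,.193]),robot.sense()['joint_positions'].round(2),robot.sense()['wrist_force'])
np.savez("w4.npz",K=c[0],R=c[1],t=c[2])
E
```

```text
t: 6.5
position: [0.5881, -0.2008, 0.3214]
ee_rot: [-0.001, 0.504, 0.864, 0.0]
wrist_force: [0.1, 0.6, 0.2]
opening: 0.0854
t: 6.75
position: [0.588, -0.1985, 0.3222]
ee_rot: [-0.001, 0.501, 0.866, 0.0]
wrist_force: [-1.0, 0.5, 0.3]
opening: 0.0853
[318.99547181 266.16371968] [-0.45  0.48  1.06  0.    1.6  -0.97] [-0.65467028  0.30273159 -1.24763848]
```

View pics/w4.png

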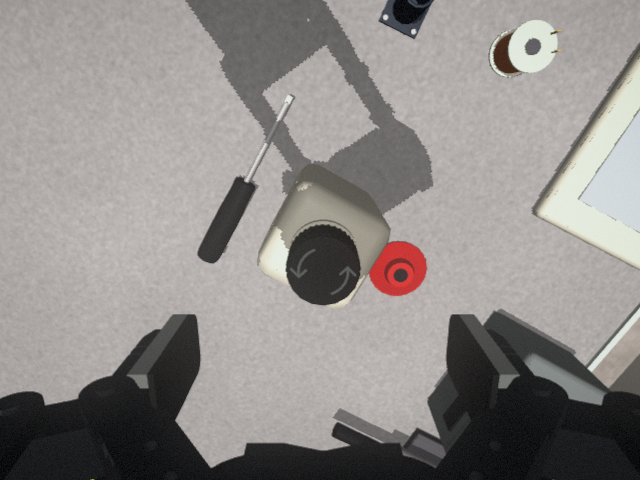

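The wrist view shows the cap top's circle centred near (323,268), with the arrows symmetric about it. Nothing stands beside the cap at finger height.

Run:
```python
from h import *
f=np.load("w4.npz"); c=(f['K'],f['R'],f['t']); I=cv2.imread("pics/w4.png")
m=(I.max(2)<60).astype(np.uint8); m[:215]=0;m[312:]=0;m[:,:275]=0;m[:,372:]=0
n,l,s,ce=cv2.connectedComponentsWithStats(m); i=1+s[1:,4].argmax(); x,y,w,h,a=s[i]; print(s[i])
dist=(f['R']@np.array([.598,-.221,.193])+f['t'])[2]; r=f['K'][0,0]*.0255/dist; print('r exp',r)
p=onz(c,x+w/2,y+h-r,.193); print(p, 'grip target shift cm',(p-robot.sense()['position'])*100)
```

```text
[ 287  225   73   80 4189]
r exp 37.37416717562773
[ 0.60119324 -0.22038673  0.193     ] grip target shift cm [  1.31819421  -2.21812189 -12.96759665]
```

Cap at (0.600, -0.2205), in agreement with the first estimate. Now the descent.

```bash
python3 -m crank '[[1,1.2,-2.2,-3,0,0,0],[1,0,0,-5,0,0,0],[1,0,0,-4,0,0,0],[1,0,0,-2.5,0,0,0],[1,0,0,0,0,0,0],[1,0,0,0,0,0,0]]'
```

```text
t: 7.55
position: [0.6007, -0.2213, 0.1799]
ee_rot: [0.001, 0.501, 0.865, 0.0]
wrist_force: [0.1, 0.0, 0.2]
opening: 0.0851
```

```bash
python3 -m crank '[[1,0,0,-1,0,0,0],[1,0,0,-0.7,0,0,0],[0.5,0,0,0,0,0,0],[0.5,0,0,0,0,0,0],[0.5,0,0,0,0,0,0],[0,0,0,0,0,0,0],[0,0,0,0,0,0,0],[0,0,0,0,0,0,0]]'
```

```text
t: 8.55
position: [0.6002, -0.2219, 0.1618]
ee_rot: [0.001, 0.502, 0.865, 0.0]
wrist_force: [1.2, 1.1, 3.4]
opening: 0.0497
```

Gripped and well centred, with small side forces. Now press.

```bash
python3 -m crank '[[0,0,0,-0.2,0,0,0],[0,0,0,-0.2,0,0,0],[0,0,0,-0.2,0,0,0],[0,0,0,0,0,0,0],[0,0,0,0,0,0,0]]'
```

```text
t: 9.18
position: [0.6003, -0.222, 0.1572]
ee_rot: [0.001, 0.502, 0.865, 0.0]
wrist_force: [-1.2, 1.7, 10.8]
opening: 0.0494
```

```bash
python3 -m crank '[[0,0,0,-0.2,0,0,0],[0,0,0,-0.2,0,0,0],[0,0,0,0,0,0,0]]'
```

```text
t: 9.55
position: [0.6004, -0.2221, 0.1563]
ee_rot: [0.003, 0.501, 0.865, 0.0]
wrist_force: [-6.1, 4.7, 28.5]
opening: 0.0494
```

Bottomed on the collar (28 N, 5.5 mm down). Now twist.

```bash
python3 -m crank '[[0,0,0,0,0,0,9],[0,0,0,0,0,0,9],[0,0,0,0,0,0,9],[0,0,0,0,0,0,9],[0,0,0,0,0,0,9],[0,0,0,0,0,0,9],[0,0,0,0,0,0,9],[0,0,0,0,0,0,9]]'; python3 -m crank '[[0,0,0,0,0,0,0],[0,0,0,0,0,0,0]]'
python3 - <<'E'
from h import *
print(robot.sense()['wrist_torque'])
c=cal("wrist"); I=robot.read_camera("wrist"); cv2.imwrite("pics/w5.png",I)
E
```

```text
t: 10.55
position: [0.6007, -0.2236, 0.1564]
ee_rot: [0.003, -0.105, 0.994, -0.002]
wrist_force: [-5.6, 0.2, 27.1]
opening: 0.0492
t: 10.8
position: [0.6007, -0.2236, 0.1564]
ee_rot: [0.002, -0.103, 0.995, -0.003]
wrist_force: [-5.7, -0.4, 26.1]
opening: 0.0495
[0.20504768 0.93870642 0.18942544]
```

View pics/w5.png

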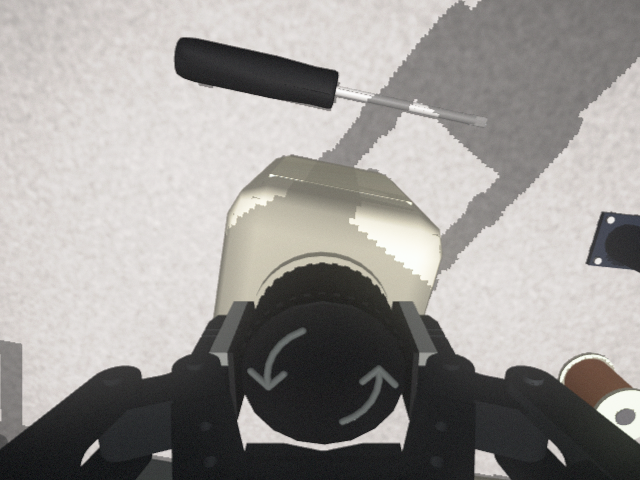

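The cap has turned with the fingers: its arrows sit as before relative to the pads. The bottle stays parallel to the screwdriver, so it did not turn. Lift straight up.

```bash
python3 -m crank '[[0,0,0,0.4,0,0,0],[0,0,0,0.4,0,0,0],[0,0,0,0.4,0,0,0],[0,0,0,0.4,0,0,0],[0,0,0,0,0,0,0]]'
```

```text
t: 11.48
position: [0.5994, -0.222, 0.1668]
ee_rot: [-0.001, -0.103, 0.995, 0.0]
wrist_force: [-0.4, -2.4, 0.9]
opening: 0.0496
```

The cap is 5 mm above its closed height with no pull on the wrist, so it is free.

```bash
python3 -m crank '[[0,0,0,1,0,0,0],[0,0,0,1.5,0,0,0],[0,0,0,1.5,0,0,0],[0,0,0,1.5,0,0,0],[0,0,0,1.3,0,0,0],[0,0,0,0.8,0,0,0],[0,0,0,0,0,0,0],[0,0,0,0,0,0,0]]'; python3 -m crank '[[0,0,0,0,0,0,0],[0,0,0,0,0,0,0]]'
python3 - <<'E'
from h import *
a=cv2.resize(robot.read_camera("scene")[180:340,150:500],None,fx=2.2,fy=2.2,interpolation=cv2.INTER_CUBIC)
b=cv2.resize(robot.read_camera("top")[185:265,195:430],(770,262),interpolation=cv2.INTER_CUBIC)
cv2.imwrite("pics/f.png",np.vstack([a[:330],b[:,:770]])[:600]); print(robot.sense())
E
```

```text
t: 12.48
position: [0.5996, -0.2218, 0.2427]
ee_rot: [-0.0, -0.103, 0.995, 0.0]
wrist_force: [0.2, 0.5, -0.5]
opening: 0.0495
t: 12.72
position: [0.5997, -0.2218, 0.2429]
ee_rot: [-0.0, -0.103, 0.995, 0.0]
wrist_force: [-0.4, 0.1, -0.2]
opening: 0.0496
{'t': 12.825, 'joint_positions': array([-4.74075138e-01,  5.51480200e-01,  1.15508665e+00,  8.41761262e-05,
        1.43544995e+00, -2.25063012e+00]), 'qvel': array([ 1.72688157e-03, -1.52340833e-03, -7.39828301e-05, -7.63460745e-04,
        1.50064762e-03,  2.29950162e-03]), 'tau': array([-2.36208885e-03, -5.55300128e+01, -2.61785835e+01,  8.88033774e-04,
        1.66032634e-03, -6.84407240e-06]), 'position': array([ 0.59977223, -0.2218455 ,  0.24310346]), 'ee_rot': array([-1.54996462e-04, -1.02692283e-01,  9.94713149e-01,  1.50631535e-04]), 'wrist_force': array([-1.01173003, -0.69902492, -1.10760651]), 'wrist_torque': array([ 0.03427225,  0.05804428, -0.02830354]), 'opening': 0.04998707041225066}
```

View pics/f.png

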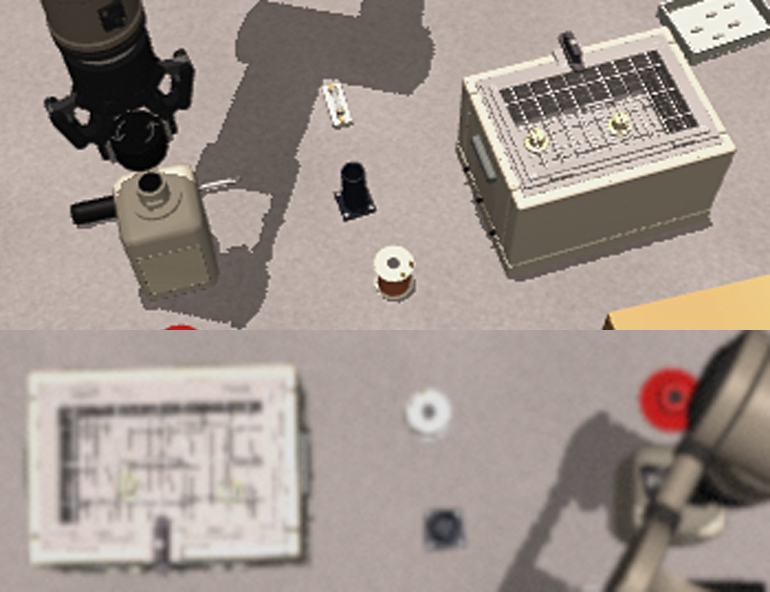

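The cap is held level above the open neck (at (150,180) in the crop). The bottle stands upright, the turnbutton is square across the lid's edge, and everything else is in place.

```bash
python3 -c "
from station import robot
robot.sign_off()"
```

```text
the job is handed in; nothing more can be done
```

I turned the turnbutton about 79° counterclockwise, to about 1.54 rad by the jaw angle. Then I pressed the cap onto the collar (about 5.5 mm down, 28 N), twisted it 72° counterclockwise and lifted it straight up. I handed in at about 12.8 s, still holding the cap with its rim about 6 cm above the mouth.

**Last checks:**
- **Turnbutton and lid:** the button is square across the edge of the closed lid in the wrist, scene and top views.
- **Cap:** it is held between the fingers at a 50 mm opening, with the tool vertical and almost no wrist force.
- **Bottle and bystanders:** the bottle is upright in its place with an open neck, and I saw nothing displaced. I judged this by eye and did not measure it. The grease jar was outside the final crops, and the skirt, tray and screwdriver only partly showed.
- **Disagreements:** the gripper's opening read about 2 mm under the given sizes on both grasps (7 mm on the 9 mm wing, 49.5 mm on the 51 mm cap). I gripped the wing about 3 mm off its pivot and corrected for it in the turn. No check failed.

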